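Start the fuel can cap without cross-threading

TASK

The screw cap of the red fuel can stands proud on its neck, not yet in the thread. Without lifting it off, turn it backward (counter-clockwise from above) until it drops into the thread at the yellow tab, then forward (clockwise) until it is fully home at the white tab, and let go. Leave the tight caps of the blue and green cans as they are.

Things in the scene. Friction and masses are not known exactly. Their poses are not given: they have to be found in the camera images.
- cap (a point): Centre of the grip bar (54 long, 12 thick, 24 mm tall, one end yellow) on the red can's black cap, on the cap axis; disc (54 mm wide) top 22 mm below. x: along the bar to the yellow end, y: across it (grip so), z: up. Height over neck: 41 mm proud, about 32 dropped, 29 home. Sinks by its weight (about 0.1 kg) or a light push once at the entry; a gripped cap must be let down or pushed.
- neck (a point): Centre of the red can's neck rim (62 mm wide, 166 mm above bench; can fixed, 200x140x140 mm). x points to the yellow tab, z up. Cap drops in with its yellow end at the yellow tab (8 deg either way); it starts 32 to 62 deg clockwise of it. White tab: 59 deg clockwise of yellow; there the cap meets a hard stop, 3 mm lower than just dropped. A dropped cap also stops just past the yellow tab.
- blue_cap (a joint): Turn of the tight cap on the blue can (rad, 0 at the start); can and cap built like the red ones. The three cans stand side by side in any order.
- green_cap (a joint): Turn of the tight cap on the green can (rad, 0 at the start).
Not all that is in view belongs to the job. Several things look just like the part that bears neck: the one meant starts farthest from the robot's base. Leave any orange look-alike of the part that bears cap alone.

How it is judged:
By the outcome, as a careful person would: the job done as asked, in the order asked, and still so for the second after the job is handed in, with the robot touching nothing.
It also fails if it takes over 40 s, if anything falls off the work surface, if the arm or the gripper's body presses on something with over 40 N, if the wrist force passes 120 N, or if a joint passes its speed limit or range.

ROBOT

A 6-joint arm with a two-finger parallel gripper is mounted at the origin on the work surface. World frame = base frame: x ahead of the robot, y to its left, z up, the work surface at z = 0. Lengths are in mm, angles in rad, forces in N, time in s.
With the tool pointing down it reaches from about 350 to 975 mm from the base axis. Payload 7.1 kg.
Tool frame: the origin (TCP) lies on the front face of the gripper's body, between the roots of the fingers; the fingertips stand 80 mm ahead of it and the grasp point (between the pads) lies 61 mm ahead of it (env.tips_ahead is the distance from the TCP to the fingertips, in mm); z points along the fingers, y is the direction in which the jaws open and shut (so a half turn about z gives the same grasp; the last joint's range is limited). The gripper opens to 88 mm and grips with 3 to 60 N. Pads are 20 mm wide; open, the fingers measure 115 mm over their backs; the gripper's body (75 mm by 178 mm) begins 61 mm behind the grasp point.
Start: joints at [1.208, 0.423, 1.63, -0, 1.089, -0.019], TCP at [210.635, 588.42, 302.675] pointing down, gripper open.
Joint ranges: [-3, 3], [-0.9, 2.11], [0.09, 2.58], [-1.31, 4.45], [0.11, 2.69], [-2.54, 2.54]. Speed limits (rad/s): [2.39, 2.39, 3.01, 3.14, 3.14, 3.14].

INTERFACE

Orientations are given as a unit quaternion [x, y, z, w].
In Python, from station import env, set_gripper, viewer, workorder gives the robot as it stands. Calls block until the motion is done:
- env.reach(position, orientation): joint-space move of the TCP to a pose.
- env.move_l(position, rot=None, rate=150, f_stop=None): straight line of the TCP; rot=None keeps the orientation; rate is the mean speed in mm/s. With f_stop (N) it stops when the force on the tool has changed by that much, and returns True; else False.
- env.move_joints(angles): joint-space move.
- set_gripper(opening): finger opening in mm; the grip force is fixed at half the most; returns when the fingers have stopped.
- env.hold(seconds).
- env.ik(position, orientation): joint angles nearest the present ones, or None.
- env.read_state(): the state.
- viewer.camera(name): name is "side" or "top"; returns the picture (480x640x3 uint8, blue, green, red); there is no depth.
- viewer.camera_params(name): a dict with "fx", "fy", "cx", "cy" (pixels), "pose" (4x4, takes a point from camera to world coordinates). Camera axes: x right, y up, looking along -z (the intrinsics and any distortion apply to the point x, -y, -z); pixel columns grow to the right and rows downward; lengths in mm; the calibration is good to about 2 mm. A picture is of the moment at which its call begins. camera_params takes no time and is no camera call.
A pose or a line that the arm cannot do raises env.IKError and nothing moves.
- workorder.sign_off(): hands the job in, once; it reports no verdict.
The state is a dict: "time_s": time; "qpos": joint angles; "dq": joint speeds; "tau": joint torques, N m; "tool_pos": TCP position; "orientation": TCP orientation; "force": force on the tool from outside, world axes, zero at the start; "wrist_torque": the same for the moment, N m; "width": finger opening in mm.
Only numpy, scipy, OpenCV 4.12 (cv2) and the standard library are available. Lean on these libraries where they do the work, as an engineer would, in place of code of your own. Each camera call takes 0.05 s, during which the arm holds its last target.

## Working session

There is one attempt and no reset: what is moved stays moved. The work goes in short steps, each a Python script; the robot and the scene stay as the last script left them, time stands still between calls to the robot, and variables do not carry over. Pictures are saved under pics/ and viewed, and the job is handed in when it is done.

```bash
mkdir -p pics; ls
python3 - <<'E'
from station import env, viewer
import cv2
for n in("side","top"):
    cv2.imwrite(f"pics/{n}0.png",viewer.camera(n)); p=viewer.camera_params(n); print(n,p)
print(env.read_state())
E
```

```text
pics
side {'fx': 467.0273076828912, 'fy': 467.0273076828912, 'cx': 318.47641069088934, 'cy': 240.15105092429238, 'pose': array([[ 8.69416248e-01,  3.83807707e-01, -3.11138285e-01,
         1.45783301e+02],
       [-4.93909785e-01,  6.58594852e-01, -5.67719953e-01,
        -6.06934157e+02],
       [-1.29812209e-02,  6.47259195e-01,  7.62159447e-01,
         7.98485317e+02],
       [ 0.00000000e+00,  0.00000000e+00,  0.00000000e+00,
         1.00000000e+00]])}
top {'fx': 453.0470899185578, 'fy': 453.0470899185578, 'cx': 324.62697975789536, 'cy': 241.4644211774757, 'pose': array([[ 2.40353898e-02,  9.93442043e-01, -1.11781964e-01,
         3.34844300e+02],
       [-9.99656155e-01,  2.27109772e-02, -1.31066382e-02,
        -9.57650753e+01],
       [-1.04820078e-02,  1.12058551e-01,  9.93646320e-01,
         1.17314308e+03],
       [ 0.00000000e+00,  0.00000000e+00,  0.00000000e+00,
         1.00000000e+00]])}
{'time_s': 0.1, 'qpos': array([ 1.20799228e+00,  4.23744390e-01,  1.63057743e+00, -4.66490803e-06,
        1.08859577e+00, -1.90149192e-02]), 'dq': array([-0.00035558, -0.00308275, -0.00095052,  0.00052086,  0.00042584,
        0.00095733]), 'tau': array([ 5.18646684e-04, -5.45612848e+01, -2.74324518e+01,  6.46078144e-02,
        1.88380742e-02,  2.34503165e-05]), 'tool_pos': array([210.51268   , 588.08160229, 302.00606612]), 'orientation': array([ 1.71048194e-01,  9.85262440e-01, -6.50824604e-04, -1.23676389e-04]), 'force': array([ 0.58830809, -0.24368306,  0.31833809]), 'wrist_torque': array([0.00084274, 0.05068365, 0.01475554]), 'width': 87.87070235013645}
```

View pics/side0.png

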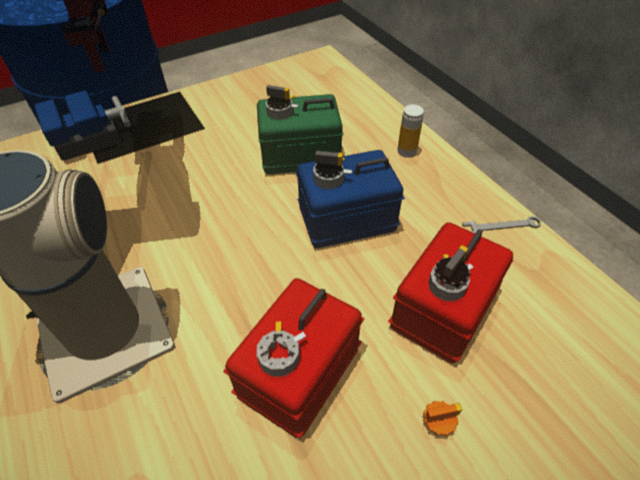

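View pics/top0.png

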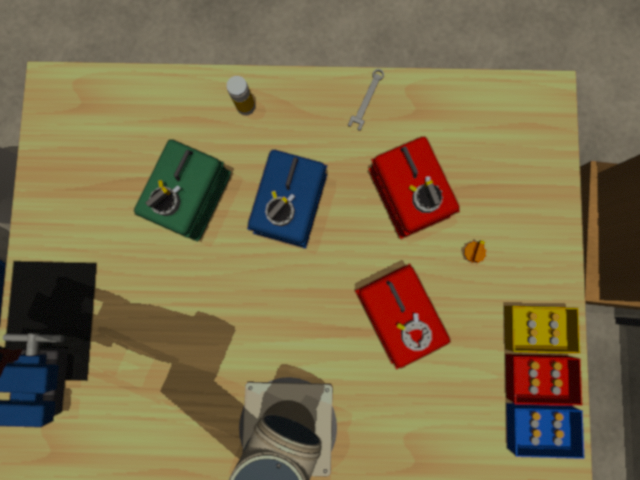

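Candidates for the neck: the capped red can at top (428,195) / side (450,283), and the open-necked red can at top (416,334) / side (278,352). The capped one is farther from the base and carries the black cap. The orange look-alike of the cap is at top (475,251). I'll enlarge the capped can to confirm.

Run:
```python
import cv2,numpy as np
s=cv2.imread("pics/side0.png")[220:320,400:500]; t=cv2.imread("pics/top0.png")[160:230,393:463]
f=lambda a:cv2.convertScaleAbs(cv2.resize(a,(400,400),interpolation=cv2.INTER_CUBIC),alpha=1.5,beta=20)
cv2.imwrite("pics/crop0.png",np.hstack([f(s),f(t)]))
```

```text
(no output)
```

View pics/crop0.png

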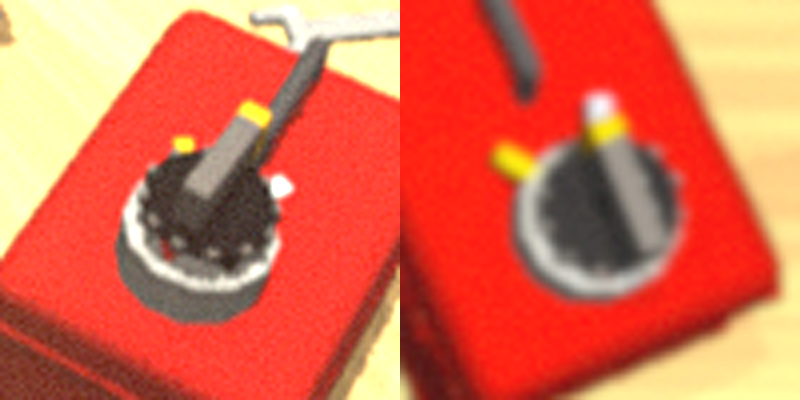

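```bash
cat > h.py <<'E'
import numpy as np
from station import env,viewer,set_gripper
from scipy.spatial.transform import Rotation as R
def px2w(n,u,v,z):
    p=viewer.camera_params(n);T=p["pose"]
    d=T[:3,:3]@np.array([(u-p["cx"])/p["fx"],-(v-p["cy"])/p["fy"],-1]);o=T[:3,3]
    return o+d*(z-o[2])/d[2]
def w2px(n,X):
    p=viewer.camera_params(n);T=p["pose"];c=T[:3,:3].T@(np.asarray(X,float)-T[:3,3])
    return np.array([p["cx"]+p["fx"]*c[0]/-c[2],p["cy"]-p["fy"]*c[1]/-c[2]])
def down(yaw): # tool y axis at yaw in world, z down
    y=np.array([np.cos(yaw),np.sin(yaw),0]);z=np.array([0,0,-1.]);x=np.cross(y,z)
    return R.from_matrix(np.c_[x,y,z]).as_quat()
E
python3 - <<'E'
from h import *
T=lambda x,y,z:px2w("top",393+(x-400)/5.714-.5+.09,160+y/5.714-.4,z)
S=lambda x,y,z:px2w("side",400+x/4-.4,220+y/4-.4,z)
print("neck",T(597,217,166),S(201,222,166))
a,b=T(607,122,219),T(655,247,219);c,d=S(256,106,219),S(197,193,219)
for a,b in((a,b),(c,d)):
    print((a+b)/2,np.linalg.norm(a-b),np.degrees(np.arctan2(*(a-b)[1::-1])))
n=T(597,217,166)
for nm,P in(("yT",T(515,162,163)),("wT",T(600,105,163))):
    print(nm,np.degrees(np.arctan2(*(P-n)[1::-1])),np.linalg.norm(P-n))
n=S(201,222,166)
for nm,P in(("yS",S(184,146,163)),("wS",S(283,187,163))):
    print(nm,np.degrees(np.arctan2(*(P-n)[1::-1])),np.linalg.norm(P-n))
E
```

```text
neck [ 553.06036584 -311.19542557  166.        ] [ 555.12830425 -312.14884766  166.        ]
[ 554.3122426 -312.5524587  219.       ] 50.574911440798274 20.611251683723204
[ 552.78470297 -314.29258853  219.        ] 53.3975219510379 24.4365895360807
yT 55.126047206679196 38.89578200630676
wT -2.3489780426029103 46.18303667670093
yS 59.018870467305725 42.77421308580971
wS -2.2667539229165254 43.906242869145295
```

Run:
```python
from h import *
import cv2
c=np.array([553.8,-312.5]);
out=[]
for n,(u,v,w) in dict(side=(400,220,100),top=(393,160,70)).items():
    k=400/w; im=cv2.convertScaleAbs(cv2.resize(cv2.imread(f"pics/{n}0.png")[v:v+w,u:u+w],(400,400),interpolation=cv2.INTER_CUBIC),alpha=1.3,beta=20)
    f=lambda X:tuple(int(round(q)) for q in (w2px(n,X)-[u,v]+.5)*k)
    def poly(P,col):cv2.polylines(im,[np.array([f(p) for p in P])],True,col,1)
    a=np.linspace(0,2*np.pi,60)
    poly([[*(c+31*np.array([np.cos(t),np.sin(t)])),166] for t in a],(255,0,255))
    t=np.radians(22.5);x=np.array([np.cos(t),np.sin(t)]);y=np.array([-x[1],x[0]])
    poly([[*(c+x*i*27+y*j*6),219] for i,j in((1,1),(1,-1),(-1,-1),(-1,1))],(0,255,0))
    for t,col in((57,(255,255,0)),(-2,(255,0,0))):
        t=np.radians(t);x=np.array([np.cos(t),np.sin(t)]);cv2.line(im,f([*(c+x*31),163]),f([*(c+x*48),163]),col,1)
    out.append(im)
cv2.imwrite("pics/ov0.png",np.hstack(out))
q=env.read_state()["qpos"]
for yaw in(112.5,-67.5):
    s=env.ik([*c,300],down(np.radians(yaw)));print(yaw,s)
    for d in (36,-26): 
        s=env.ik([*c,268],down(np.radians(yaw+d)));print(d,s)
```

```text
112.5 [-5.32458122e-01  4.41874636e-01  1.60667236e+00 -4.44089210e-16
  1.09304566e+00 -2.49595353e+00]
36 None
-26 [-5.32458122e-01  4.77751313e-01  1.63046664e+00 -4.44089210e-16
  1.03337470e+00 -2.04216792e+00]
-67.5 [-5.32458122e-01  4.41874636e-01  1.60667236e+00 -4.44089210e-16
  1.09304566e+00  6.45639123e-01]
36 [-5.32458122e-01  4.77751313e-01  1.63046664e+00 -4.44089210e-16
  1.03337470e+00  1.73205927e-02]
-26 [-5.32458122e-01  4.77751313e-01  1.63046664e+00 -4.44089210e-16
  1.03337470e+00  1.09942473e+00]
```

View pics/ov0.png

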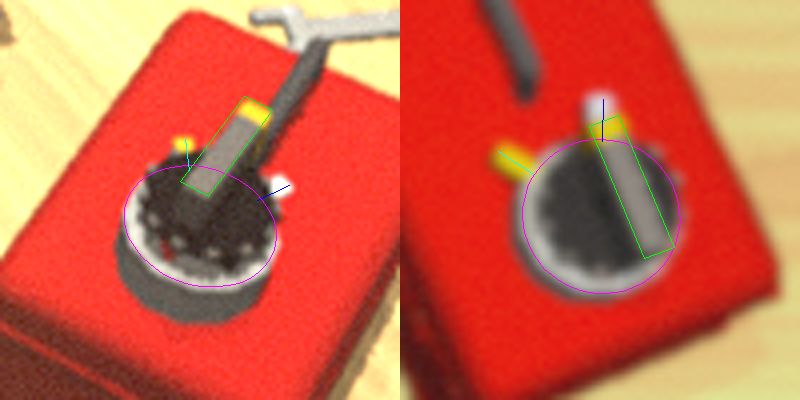

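The overlay matches in both views. Magenta marks the neck rim and green the bar top, at side (450,276) and top (428,198). The bar yaw is about 22.5°, the yellow tab about 57° and the white tab about -2°. The target is the far red can with the black cap.

Run:
```python
from h import *
c=np.array([553.8,-312.5]);q=down(np.radians(-67.5))
p=env.read_state()["tool_pos"]
env.move_l([p[0],p[1],390],rate=250)
env.reach([*c,390],q); set_gripper(50)
env.move_l([*c,300],rate=150)
hit=env.move_l([*c,269.5],rate=60,f_stop=6)
s=env.read_state();print(hit,s["time_s"],s["tool_pos"],s["force"],s["qpos"])
import cv2
for n,(u,v,w,h) in dict(side=(360,160,160,160),top=(348,120,160,160)).items():
    cv2.imwrite(f"pics/{n}1.png",cv2.resize(viewer.camera(n)[v:v+h,u:u+w],(400,400),interpolation=cv2.INTER_CUBIC))
cv2.imwrite("pics/c1.png",np.hstack([cv2.imread("pics/side1.png"),cv2.imread("pics/top1.png")]))
```

```text
False 6.125 [ 553.86151129 -312.53258769  269.34649476] [-0.02159821  0.53882379  0.46086945] [-5.32448254e-01  4.76358037e-01  1.62924582e+00 -1.58089538e-05
  1.03622842e+00  6.45652597e-01]
```

View pics/c1.png

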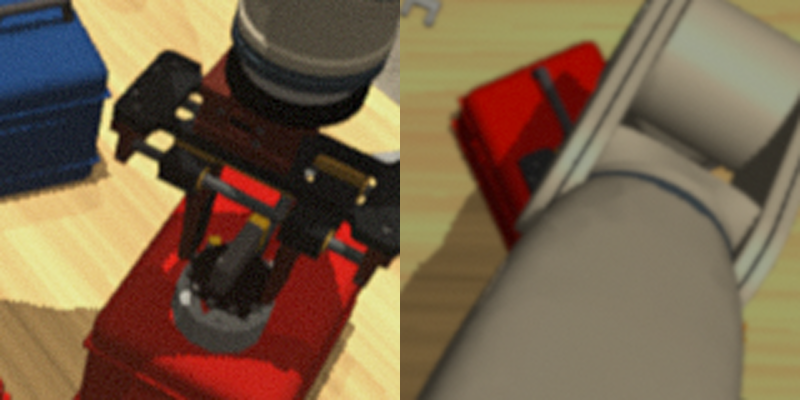

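The side view shows the fingers straddling the bar at crop (240,240). Next I'll grip.

Run:
```python
from h import *
set_gripper(8)
s=env.read_state();print(s["time_s"],s["width"],s["tool_pos"],s["force"],s["wrist_torque"])
```

```text
6.9 11.602619171208744 [ 553.91932363 -312.58748761  269.58631561] [-0.14199441 -0.29372594  0.17124526] [-0.10985526  0.02883796 -0.03057399]
```

Run:
```python
from h import *
q0=env.read_state()["qpos"].copy()
for d in (12,24,31,34.5):
    q=q0.copy(); q[5]-=np.radians(d); env.move_joints(q)
    s=env.read_state();print(d,round(s["time_s"],2),s["tool_pos"].round(2),s["force"].round(2),s["wrist_torque"].round(3),round(s["width"],2))
import cv2
cv2.imwrite("pics/s2.png",cv2.resize(viewer.camera("side")[200:320,390:510],(600,600),interpolation=cv2.INTER_CUBIC))
```

```text
12 7.22 [ 553.78 -312.39  269.52] [-0.22 -0.12  0.43] [0.137 0.135 0.018] 11.37
24 7.53 [ 553.75 -312.47  269.27] [-0.65 -0.63 -1.53] [-0.036  0.11   0.055] 11.78
31 7.78 [ 553.83 -312.53  269.41] [ 0.02  0.03 -0.88] [-0.032  0.08  -0.013] 11.65
34.5 8.03 [ 553.9  -312.58  269.55] [-0.48  0.47 -1.17] [-0.04   0.07   0.015] 11.71
```

View pics/s2.png

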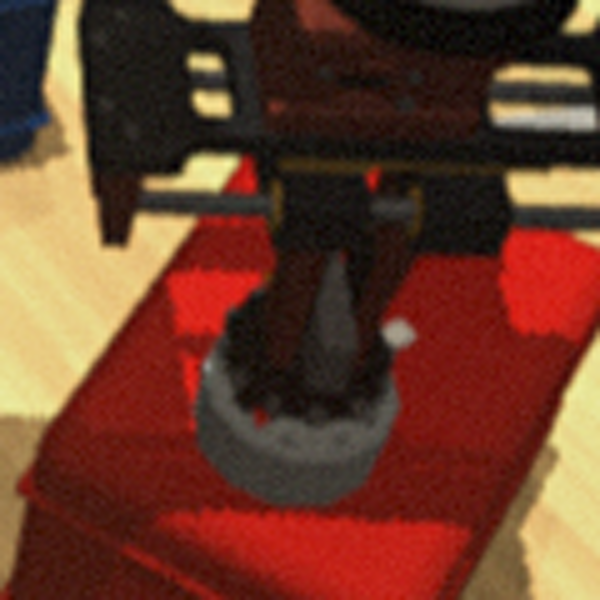

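The bar has turned with the gripper, and the force of about -1 N in z suggests the cap is hanging over the entry. I'll let it down gently.

Run:
```python
from h import *
p=env.read_state()["tool_pos"]
hit=env.move_l([553.8,-312.5,258.5],rate=15,f_stop=7)
s=env.read_state();print(hit,round(s["time_s"],2),s["tool_pos"].round(2),s["force"].round(2),s["wrist_torque"].round(3),round(s["width"],2))
```

```text
True 8.71 [ 553.8  -312.57  260.14] [-0.61  0.15  4.18] [0.164 0.177 0.049] 11.85
```

It went down 9.3 mm before contact (9 expected), so the cap has dropped in. Now I'll turn it clockwise, following the thread down.

Run:
```python
from h import *
s=env.read_state();R0=R.from_quat(s["orientation"]);y=R0.as_matrix()[:,1];y0=np.degrees(np.arctan2(y[1],y[0]));print(y0)
for d in (10,20,30,40,48,54,57,59,61,63):
    z=260.0-3*min(d,60)/59
    q=env.ik([553.8,-312.5,z],down(np.radians(y0-d))); env.move_joints(q)
    s=env.read_state();print(d,round(s["time_s"],2),s["tool_pos"].round(2),s["force"].round(2),s["wrist_torque"].round(3),round(s["width"],2))
    if abs(s["wrist_torque"][2])>.5 or abs(s["force"][2])>15: print("stop");break
import cv2
cv2.imwrite("pics/s3.png",cv2.resize(viewer.camera("side")[200:320,390:510],(600,600),interpolation=cv2.INTER_CUBIC))
```

```text
-33.01442896434844
10 9.0 [ 554.12 -312.82  259.93] [-0.71 -0.2   3.2 ] [-0.146  0.117 -0.019] 11.71
20 9.29 [ 553.87 -312.61  259.4 ] [-1.03 -0.82  4.91] [0.013 0.325 0.032] 11.67
30 9.58 [ 553.93 -312.52  258.98] [-2.19 -0.56  6.74] [0.141 0.373 0.029] 11.94
40 9.88 [ 553.99 -312.37  258.46] [-1.72  1.2   5.81] [0.253 0.396 0.014] 12.26
48 10.13 [ 554.1  -312.43  258.09] [-1.95  1.28  5.58] [0.261 0.244 0.014] 11.69
54 10.38 [ 554.24 -312.54  257.78] [0.1  0.67 5.56] [0.133 0.176 0.046] 12.03
57 10.63 [ 554.33 -312.76  257.66] [ 0.53 -0.51  5.05] [-0.095  0.07   0.071] 12.08
59 10.88 [ 554.35 -312.93  257.58] [ 0.44 -1.02  5.63] [-0.21   0.111  0.276] 11.91
61 11.13 [ 554.37 -312.96  257.59] [ 0.23 -0.79  6.13] [-0.222  0.053  0.484] 11.99
63 11.38 [ 554.43 -312.95  257.62] [ 0.65 -0.85  5.65] [-0.13   0.065  0.699] 11.93
stop
```

View pics/s3.png

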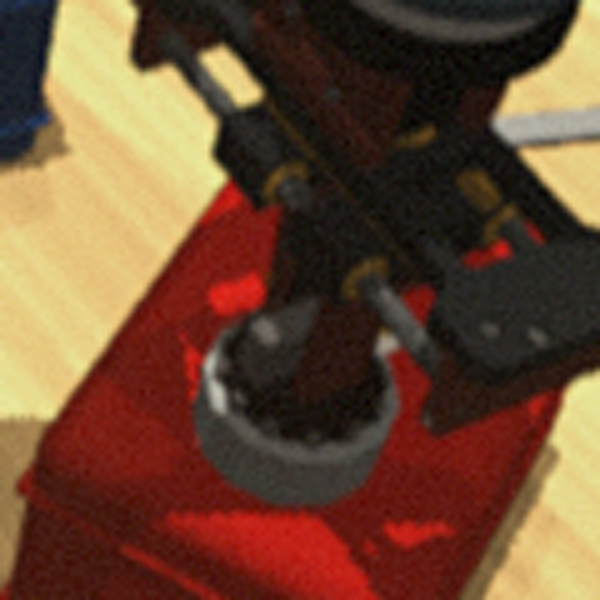

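The torque rises linearly from 58°, which is the hard stop. I'll release, lift clear and look.

Run:
```python
from h import *
import cv2
set_gripper(45); s=env.read_state();p=s["tool_pos"];print(p,s["force"])
env.move_l([553.8,-312.5,400],rate=150)
q=env.read_state()["qpos"];q[0]+=.75;env.move_joints(q)
print(env.read_state()["time_s"])
out=[]
c=np.array([553.8,-312.5])
for n,(u,v,w) in dict(side=(400,220,100),top=(393,160,70)).items():
    f0=viewer.camera(n);cv2.imwrite(f"pics/{n}4.png",f0)
    k=400/w;im=cv2.convertScaleAbs(cv2.resize(f0[v:v+w,u:u+w],(400,400),interpolation=cv2.INTER_CUBIC),alpha=1.3,beta=20)
    f=lambda X:tuple(int(round(a)) for a in (w2px(n,X)-[u,v]+.5)*k)
    t=np.radians(-2);x=np.array([np.cos(t),np.sin(t)]);y=np.array([-x[1],x[0]])
    cv2.polylines(im,[np.array([f([*(c+x*i*27+y*j*6),207]) for i,j in((1,1),(1,-1),(-1,-1),(-1,1))])],True,(0,255,0),1)
    out.append(im)
cv2.imwrite("pics/ov4.png",np.hstack(out))
```

```text
[ 553.77444541 -312.50560537  256.88560186] [-0.59281562 -0.57768313  0.06786074]
14.925
```

View pics/ov4.png

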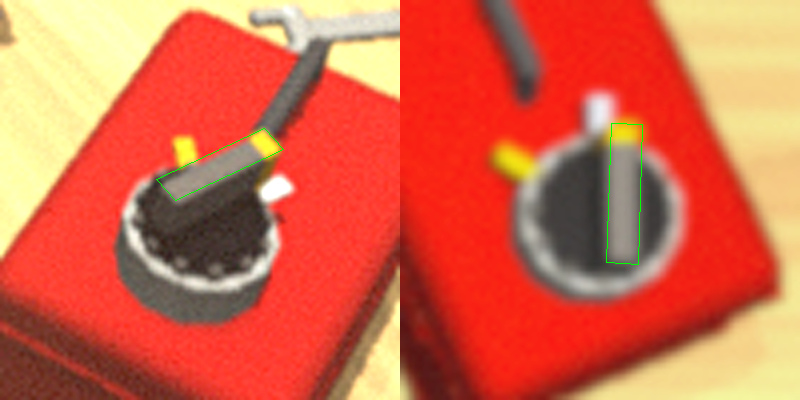

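View pics/side4.png

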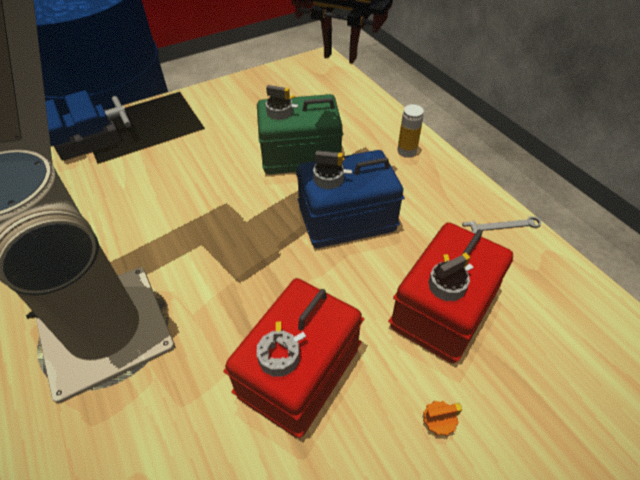

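The bar matches the predicted home pose in both views: bar top at z 207 (29 mm over the neck), yaw at the white tab, with the yellow end at side (466,256) and top (432,183). The blue and green cans are unchanged, so I'll hand in.

```bash
python3 -c "
from station import workorder
print(workorder.sign_off())"
```

```text
the job is handed in; nothing more can be done
None
```

The red can's cap is in its thread and fully home at the white tab. I released it, moved the gripper well clear and handed the job in at about 15 s of the 40 s allowed.

- **Which can:** I worked on the red can farthest from the base, the one carrying the black cap.
- **Backward turn:** I gripped the bar and turned it about 34.5° counter-clockwise to the yellow tab. There the cap went down 9.3 mm under light force before meeting resistance, against about 9 mm expected.
- **Forward turn:** I turned it clockwise, following the thread down. Torque rose steadily from about 58° and reached 0.7 N m at 63° commanded, which is the hard stop.
- **Last check:** In both camera views the released bar lies on the predicted home outline, 29 mm over the neck. The blue and green caps and the orange look-alike look untouched in the side view.
- **Small disagreement:** While still gripped, the tool had sunk only about 2.5 mm during the forward turn, against 3 mm nominal. The arm was under about 5 N of upward load at that point, so I put it down to arm give, because the pictures after release agree with the home height.

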